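# Put the drained tube racks back on their bases

## Robot

A 6-joint arm with a two-finger parallel gripper is mounted at the origin on the work surface. World frame = base frame: x ahead of the robot, y to its left, z up, the work surface at z = 0. Lengths are in m, angles in degrees, forces in N, time in s.
With the tool pointing down it reaches from about 0.35 to 0.775 m from the base axis. Payload 7.3 kg.
Tool frame: the origin (TCP) lies midway between the tips of the shut fingers; the grasp point (between the pads) lies 19 mm behind it; z points along the fingers, x is the direction in which the jaws open and shut, and the axes are right-handed (so a half turn about z gives the same grasp; the last joint's range is limited). The gripper opens to 92 mm and grips with 3 to 60 N. Pads are 19 mm wide; open, the fingers measure 130 mm over their backs; the gripper's body (75 mm by 190 mm) begins 47 mm behind the grasp point.
Start: joints at [-8.365, 19.595, 87.324, -0, 73.075, -8.365], TCP at [0.525, 0, 0.227] pointing down, gripper open.
Joint ranges: [-145.02, 145.02], [-44.19, 115.74], [2.07, 154.8], [-57.11, 237.11], [16.16, 152.29], [-177.93, 177.93]. Speed limits (degrees/s): [147.25, 147.25, 180, 180, 180, 180].

## Interface

Orientations are given as [roll, pitch, yaw] about the fixed x, y, z axes, in that order (R = Rz(yaw) Ry(pitch) Rx(roll)).
In Python, from rig import observe, cams, env gives the robot as it stands.
- The arm moves only by the tool carry_out, never from a script. Its argument "moves" is a list that holds one entry, the list of rows, each a list of 5 numbers: the opening, from 0 (shut) to 1 (fully open), then the shift along the world's x, y, z normalised to -1 to 1, where 1 is 40 mm, then the turn about the world's z normalised to -1 to 1, where 1 is 6 degrees. A call has 1 to 5 rows; each row shifts and turns the pose as measured when the row begins; what a row does not reach is not made up. A row lasts 1/10 s, in which the tool goes at most 50 mm and 8.59 degrees, less where a joint would pass 70% of its speed; a pose out of reach is approached as far as the arm can. A call with a number of a shift or a turn outside -1 to 1 is refused whole. A call with a gripper value outside its range is refused whole. The fingers move at their own pace and stop on an object; "grip_force" is the grip in N (left out, the last holds). Time passes only in rows, so rows that do not move let the fingers close. It gives the time, the measured TCP pose, the force and the opening at its end, in the units of the state.
- observe(): the state, without advancing time (a new reading comes with each control period).
- cams.camera(name): name is "scene" or "side" or "wrist"; returns a dict with "pixels" (420x560x3 uint8, red, green, blue), "vertical_fov" (degrees; the focal length in pixels is half the picture's height over the tangent of half this angle, whatever the lens; pixels are square), "cx", "cy" (the principal point, pixels), "view" (4x4, takes a point from world to camera coordinates). Camera axes: x right, y down, z forward; pixel columns grow to the right and rows downward; lengths in m; the calibration is good to about 2 mm. The wrist camera is an equidistant fisheye: a pixel r from the principal point sees the ray r / f radians off the axis. A picture is of the moment at which its call begins. There is no depth.
- env.finish_job(): hands the job in, once; it reports no verdict.
The state is a dict: "t": time; "q": joint angles; "joint_vel": joint speeds; "joint_efforts": joint torques, N m; "tool_pos": TCP position; "tool_rot": TCP orientation; "ft_force": force on the tool from outside, world axes, zero at the start; "wrist_torque": the same for the moment, N m; "finger_gap": opening from 0.0 (shut) to 1.0 (fully open).
Only numpy, scipy, OpenCV 4.12 (cv2) and the standard library are available. Lean on these libraries where they do the work, as an engineer would, in place of code of your own. Each camera call takes 0.05 s, during which the arm holds its last target. There are 200 camera calls.

## Task

Two white test-tube racks, a large and a small one, have been left standing on end to drain. Gently push each one over with your fingertips so that it comes down on its base, lying flat on the bench with its holes facing up. Do not grip or lift the racks, and leave the third rack, the glassware and the other things where they stand.

Things in the scene. Friction and masses are not known exactly. Their poses are not given: they have to be found in the camera images.
- large_rack: large white tube rack, box frame 200 long, 76 wide, 80 mm high in use; starts standing on one end, 200 mm tall, footprint 80 (x) by 76 (y). Origin at its middle (100 mm up standing, 40 mm on its base). x points out of the holed face: level at first, straight up once right; the solid base faces -x, the way to fall. z: to its upper end at first. 0.18-0.36 kg, tips by itself past 22 deg of lean
- large_rack_holes (a point): centre of the outer face of that rack's top plate, 40 mm from its middle along x: a 200 x 76 mm upright face at the start, flat and 6 mm thick, with 2 rows of 6 holes of 17 mm and a plain band of 30 mm at each end; axes as the rack's. Pushed on the upper band, the rack pivots about the far bottom edge without sliding
- small_rack: small white tube rack, box frame 160 long, 64 wide, 64 mm high in use; starts standing on one end, 160 mm tall, footprint 64 (x) by 64 (y). Origin at its middle (80 mm up standing, 32 mm on its base). x points out of the holed face: level at first, straight up once right; the solid base faces -x, the way to fall. z: to its upper end at first. 0.12-0.24 kg, tips by itself past 22 deg of lean
- small_rack_holes (a point): centre of the outer face of that rack's top plate, 32 mm from its middle along x: a 160 x 64 mm upright face at the start, flat and 6 mm thick, with 2 rows of 5 holes of 13 mm and a plain band of 30 mm at each end; axes as the rack's. Pushed on the upper band, the rack pivots about the far bottom edge without sliding
- beaker: glass beaker, 54 mm across, 70 mm high, standing about 140 mm from the middle of the large rack on the side of its holes: leave alone. Origin under its centre
- jar: amber glass jar with black cap, 48 mm across, 70 mm high, standing about 140 mm from the middle of the small rack on the side of its holes: leave alone. Origin under its centre
- spare_rack: third white rack, already the right way up, 160 x 64 x 64 mm, one row of 4 holes, off to the left: leave alone. Origin at the centre of its underside, x along its length, z up
- flask: conical glass flask, 80 mm across the foot, 105 mm high, off to the left: leave alone. Origin under its centre
- wash_bottle: white plastic wash bottle, 60 mm across, 140 mm high, off to the right: leave alone. Origin under its centre
- tip_box: closed grey box of pipette tips, 120 x 80 x 55 mm, off to the right: leave alone. Origin at the centre of its underside, x along its length

How it is judged (in metres and radians):
At the end, for the whole second after the job is handed in: Both racks lie on their bases on the bench, holes up: face with the holes level within 0.06 rad, middle within 6 mm of half their height above the bench (40 mm large, 32 mm small), not more than 300 mm from where their middle was at the start, and at rest (angle between each of large_rack, small_rack's own x axis and vertical below 0.06 rad and height (world z) of large_rack between 0.034 and 0.046 m and distance of each of large_rack, small_rack from where it was at the start of the episode below 0.3 m and linear speed of each of large_rack, small_rack below 0.02 m/s and angular speed of each of large_rack, small_rack below 0.1 rad/s and height (world z) of small_rack between 0.026 and 0.038 m); the robot touches nothing.
It fails at once if the large rack is lifted off the bench (height (world z) of large_rack above 0.122703 m or (angle between large_rack's own x axis and vertical below 0.1 rad and height (world z) of large_rack above 0.07 m)).
It fails at once if the large rack is gripped or shoved hard (more than 25 N between the fingers and it) (contact force between the fingers and large_rack above 25 N).
It fails at once if the small rack is lifted off the bench (height (world z) of small_rack above 0.101163 m or (angle between small_rack's own x axis and vertical below 0.1 rad and height (world z) of small_rack above 0.062 m)).
It fails at once if the small rack is gripped or shoved hard (more than 25 N between the fingers and it) (contact force between the fingers and small_rack above 25 N).
It fails at once if a bystander is disturbed (moved more than 25 mm or tipped more than 0.25 rad) (distance of any of beaker, jar, spare_rack, flask, wash_bottle, tip_box from where it was at the start of the episode above 0.025 m or angle between any of beaker, jar, spare_rack, flask, wash_bottle, tip_box's own z axis and vertical above 0.25 rad).
It also fails if it takes over 48 s, if anything falls off the work surface, if the arm or the gripper's body presses on something with over 40 N, if the wrist force passes 120 N, or if a joint passes its speed limit or range.

## Working session

There is one attempt and no reset: what is moved stays moved. The work goes in short steps, Python scripts to look and compute and a tool call to move; the robot and the scene stay as the last step left them, time stands still between calls to the robot, and variables do not carry over. Pictures are saved under pics/ and viewed, about 8 in all and at most 12, crops included, and the job is handed in when it is done.

Besides the shell and the picture viewer there is one more tool, called after "Call:" as a command line: name --argument value ..., lists and objects as JSON in quotes. carry_out: Moves the arm, as the interface text tells. Its arguments: {"type":"object","properties":{"moves":{"type":"array"},"grip_force":{"type":"number"}},"required":["moves"]}

```bash
mkdir -p pics; cat > h.py <<'E'
import numpy as np, cv2
from rig import observe, cams, env
def grab(n,f):
    c=cams.camera(n); cv2.imwrite('pics/%s.png'%f,c['pixels'][:,:,::-1])
    np.savez('pics/%s.npz'%f,**{k:c[k] for k in('vertical_fov','cx','cy','view')}); return c
def ray(c,u,v):
    f=210/np.tan(np.radians(float(c['vertical_fov']))/2); V=np.array(c['view'])
    d=V[:3,:3].T@np.array([(u-c['cx'])/f,(v-c['cy'])/f,1]); return -V[:3,:3].T@V[:3,3],d/np.linalg.norm(d)
def onz(c,u,v,z):
    o,d=ray(c,u,v); return o+d*(z-o[2])/d[2]
def proj(c,p):
    f=210/np.tan(np.radians(float(c['vertical_fov']))/2); V=np.array(c['view']); q=V[:3,:3]@p+V[:3,3]
    return f*q[0]/q[2]+c['cx'],f*q[1]/q[2]+c['cy']
E
python3 - <<'E'
from h import *
a=grab('scene','s0');b=grab('side','d0')
for c in(a,b): print(c['vertical_fov'],c['cx'],c['cy'],np.round(-c['view'][:3,:3].T@c['view'][:3,3],3),np.round(c['view'][2,:3],2))
E
```

```text
51.92153656184835 277.9314851733312 205.91447549497602 [1.585 0.302 0.982] [-0.73 -0.23 -0.65]
43.156061888090235 281.2670763864966 203.42293746927726 [0.242 1.106 1.219] [ 0.2  -0.68 -0.7 ]
```

View pics/s0.png

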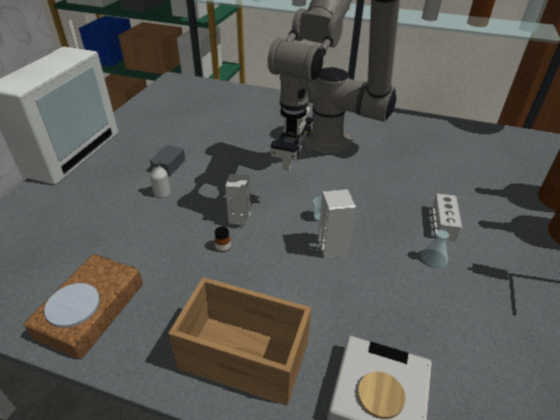

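View pics/d0.png

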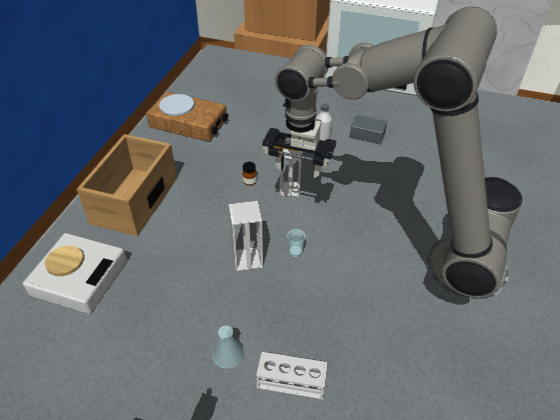

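The scene view shows the small rack near (238,200) with the jar at (222,240). The large rack is near (336,225), with the beaker behind it at (318,208). I'll zoom in on both views for the corners.

```bash
python3 - <<'E'
import cv2
a=cv2.imread('pics/s0.png')[155:275,200:380];b=cv2.imread('pics/d0.png')[120:285,220:340]
cv2.imwrite('pics/s0c.png',cv2.resize(a,None,fx=4.4,fy=4.4,interpolation=cv2.INTER_CUBIC))
cv2.imwrite('pics/d0c.png',cv2.resize(b,None,fx=3.6,fy=3.6,interpolation=cv2.INTER_CUBIC))
E
```

```text
(no output)
```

View pics/s0c.png

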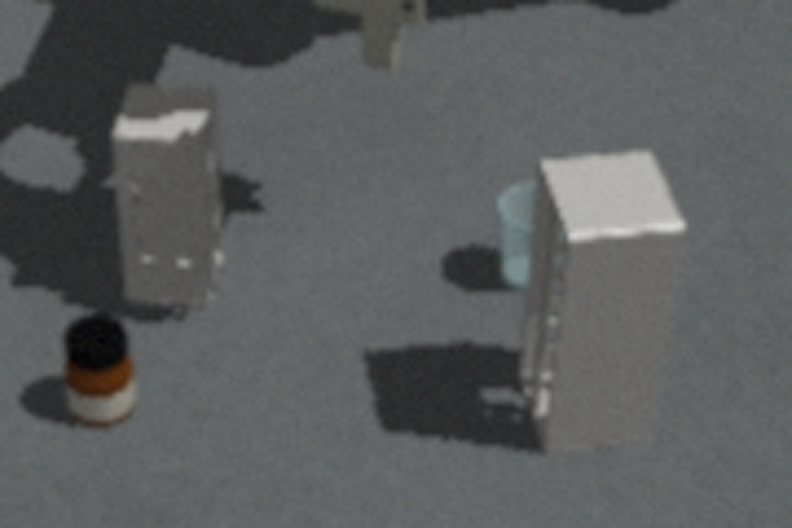

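View pics/d0c.png

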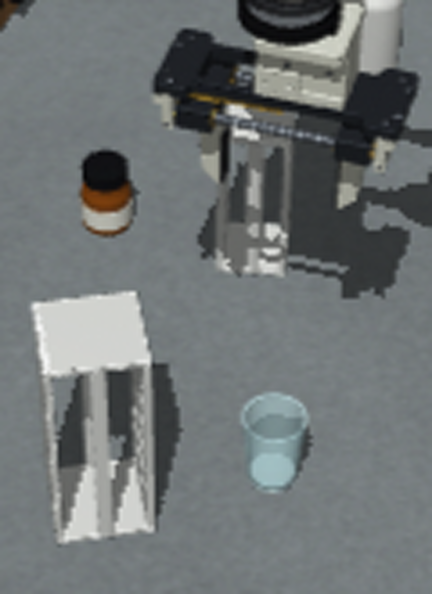

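Large rack's top corners are clear in both crops. The small rack is partly behind the gripper in the side view, but its bottom edge shows there and its top shows in the scene view.

```bash
python3 - <<'E'
from h import *
L=lambda f:dict(np.load('pics/%s.npz'%f))
a,b=L('s0'),L('d0')
S=lambda x,y:(200+x/4.4,155+y/4.4); D=lambda x,y:(220+x/3.6,120+y/3.6)
p=lambda *x:print(*[np.round(i,4) if not isinstance(i,str) else i for i in x])
def tri(s,d):
    o1,d1=ray(a,*S(*s));o2,d2=ray(b,*D(*d)); M=np.c_[d1,-d2]; t=np.linalg.lstsq(M,o2-o1,rcond=None)[0]
    x,y=o1+t[0]*d1,o2+t[1]*d2; return (x+y)/2,np.linalg.norm(x-y)
s=[(540,160),(652,151),(684,226),(570,237)]; d=[(152,358),(53,375)][::1]
for q in s: p('L top scene',onz(a,*S(*q),.2))
for q in [(33,303),(135,292),(152,358),(53,375)]: p('L top side',onz(b,*D(*q),.2))
for q in [(545,450),(652,440)]: p('L bot scene',onz(a,*S(*q),0))
for q in [(60,542),(152,530)]: p('L bot side',onz(b,*D(*q),0))
for q in [(127,87),(215,90),(210,138),(113,137)]: p('S top scene',onz(a,*S(*q),.16))
for q in [(125,300),(210,305)]: p('S bot scene',onz(a,*S(*q),0))
for q in [(217,272),(286,272)]: p('S bot side',onz(b,*D(*q),0))
# heights of tops by two views, centre of top
p('L topcentre',*tri(np.mean(s,0),np.mean([(33,303),(135,292),(152,358),(53,375)],0)))
p('jar',*tri((96,340),(104,168))); p('jar base',onz(a,*S(102,405),0),onz(b,*D(107,222),0))
p('beaker base',onz(b,*D(272,472),0))
p(observe()['tool_pos'],observe()['tool_rot'],observe()['t'])
for n,f,q in [('scene',a,(437,262)),('spare',b,(292,375)),('flask',b,(229,355)),('wash',a,(161,190)),('tip',b,(368,130))]: p(n,onz(f,*q,0.02))
E
```

```text
L top scene [0.6031 0.1209 0.2   ]
L top scene [0.5688 0.1894 0.2   ]
L top scene [0.6386 0.2242 0.2   ]
L top scene [0.6732 0.1579 0.2   ]
L top side [0.6716 0.1592 0.2   ]
L top side [0.602 0.124 0.2  ]
L top side [0.5673 0.186  0.2   ]
L top side [0.6306 0.2245 0.2   ]
L bot scene [0.6701 0.1574 0.    ]
L bot scene [0.6359 0.2267 0.    ]
L bot side [0.6359 0.2224 0.    ]
L bot side [0.5694 0.1881 0.    ]
S top scene [ 0.5694 -0.1941  0.16  ]
S top scene [ 0.5515 -0.1323  0.16  ]
S top scene [ 0.6059 -0.1147  0.16  ]
S top scene [ 0.6275 -0.1796  0.16  ]
S bot scene [ 0.6242 -0.1827  0.    ]
S bot scene [ 0.6081 -0.1196  0.    ]
S bot side [ 0.6094 -0.117   0.    ]
S bot side [ 0.5488 -0.1367  0.    ]
L topcentre [0.6186 0.1726 0.1978] 0.0009
jar [ 0.7312 -0.1537  0.064 ] 0.0001
jar base [ 0.7318 -0.1538  0.    ] [ 0.7291 -0.1503  0.    ]
beaker base [0.4939 0.0993 0.    ]
[5.246e-01 1.000e-04 2.261e-01] [-1.799886e+02  7.630000e-02  8.000000e-04] 0.1
scene [0.5958 0.4868 0.02  ]
spare [0.3887 0.4957 0.02  ]
flask [0.5535 0.4919 0.02  ]
wash [ 0.5619 -0.4707  0.02  ]
tip [ 0.396  -0.5394  0.02  ]
```

Both racks are located, and the two views agree to a few millimetres. The large rack's middle is at (0.619, 0.173) and it falls at about 27.5°. The small rack's middle is at (0.588, -0.155) and it falls at about 196°. Large rack first: shut the fingers, turn to yaw -62.5° so both fingers bear on the face, and go behind the holed face.

Call:
carry_out --moves '[[[0,0.05,0.34,0,-1],[0,0.05,0.34,0,-1],[0,0.05,0.34,0,-1],[0,0.05,0.34,0,-1],[0,0.05,0.34,0,-1]]]' --grip_force 5

```text
t: 0.6
tool_pos: [0.5335, 0.0687, 0.2239]
tool_rot: [179.9, 0.4, -31.3]
ft_force: [0.0, 0.0, 0.4]
finger_gap: 0.615
```

Call:
carry_out --moves '[[[0,0.05,0.34,0,-1],[0,0.05,0.34,0,-1],[0,0.05,0.34,0,-1],[0,0.05,0.34,0,-1],[0,0.05,0.34,0,-1]]]'

```text
t: 1.1
tool_pos: [0.5425, 0.1395, 0.2216]
tool_rot: [179.7, 0.5, -62.6]
ft_force: [-0.3, 0.0, -0.7]
finger_gap: 0.181
```

Call:
carry_out --moves '[[[0,0,-0.1,0,0],[0,0,0,-0.3,0],[0,0,0,-0.3,0],[0,0,0,-0.3,0],[0,0,0,0,0]]]'

```text
t: 1.6
tool_pos: [0.5408, 0.1347, 0.1803]
tool_rot: [179.4, 0.6, -62.3]
ft_force: [0.5, -0.8, -0.0]
finger_gap: 0.007
```

```bash
python3 - <<'E'
from h import *
o=observe();print(o['tool_pos'],o['tool_rot'],o['finger_gap'])
a=grab('scene','s1')['pixels'][120:270,270:400];b=grab('side','d1')['pixels'][100:280,200:350]
r=lambda i,k:cv2.resize(i,None,fx=k,fy=k)[:,:,::-1]
A=r(a,3);B=r(b,2.5);cv2.imwrite('pics/c1.png',np.hstack([A,B]))
E
```

```text
[0.54082347 0.13466686 0.18027315] [179.40315487   0.61190249 -62.25178689] 0.0065110830111354025
```

View pics/c1.png

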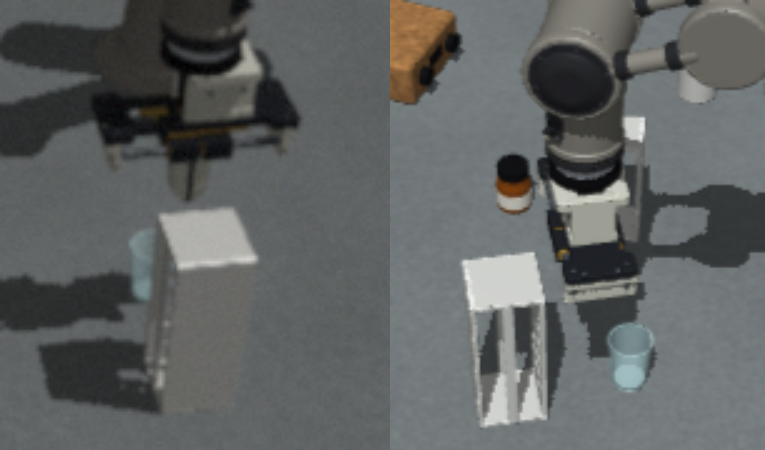

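The fingers are shut and square to the holed face, about 35 mm behind it (crop (190,190) against the rack's top edge). The beaker is well clear below. Pushing at 8 mm per row.

Call:
carry_out --moves '[[[0,0.2,0.1,0,0],[0,0.2,0.1,0,0],[0,0.16,0.08,0,0],[0,0.14,0.07,0,0],[0,0.14,0.07,0,0]]]'

```text
t: 2.2
tool_pos: [0.5793, 0.1527, 0.184]
tool_rot: [179.8, 0.5, -62.3]
ft_force: [-1.0, -0.4, -0.1]
finger_gap: 0.006
```

Call:
carry_out --moves '[[[0,0.16,0.08,0.06,0],[0,0.16,0.08,0.06,0],[0,0.16,0.08,0.06,0],[0,0.16,0.08,0.06,0],[0,0.16,0.08,0.06,0]]]'

```text
t: 2.7
tool_pos: [0.614, 0.1703, 0.1968]
tool_rot: [179.7, 0.5, -62.2]
ft_force: [-0.4, 0.2, 0.6]
finger_gap: 0.009
```

Call:
carry_out --moves '[[[0,0.16,0.08,-0.02,0],[0,0.16,0.08,0,0],[0,0.16,0.08,0,0],[0,0.16,0.08,0,0],[0,0.16,0.08,0,0]]]'

```text
t: 3.2
tool_pos: [0.6492, 0.1879, 0.1961]
tool_rot: [179.8, 0.5, -62.2]
ft_force: [0.5, 0.0, 0.1]
finger_gap: 0.006
```

Call:
carry_out --moves '[[[0,0.1,0.05,0,0],[0,0.1,0.05,0,0],[0,0,0,0,0],[0,0,0,0,0],[0,0,0,0,0]]]'

```text
t: 3.7
tool_pos: [0.6583, 0.1926, 0.1953]
tool_rot: [179.7, 0.5, -62.2]
ft_force: [-0.3, -0.0, 1.2]
finger_gap: 0.007
```

```bash
python3 - <<'E'
from h import *
o=observe();print(o['tool_pos'],o['ft_force'])
a=grab('scene','s2')['pixels'][120:300,180:400];b=grab('side','d2')['pixels'][80:280,200:350]
r=lambda i,k:cv2.resize(i,None,fx=k,fy=k)[:,:,::-1]
cv2.imwrite('pics/c2.png',np.hstack([r(a,2),r(b,1.8)]))
E
```

```text
[0.65834869 0.19256069 0.19532132] [-0.32098216 -0.02889145  1.17572541]
```

View pics/c2.png

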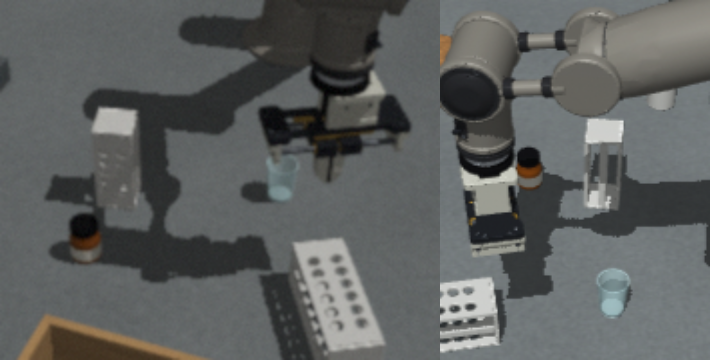

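The large rack lies flat, holes up (crop (335,300)); the beaker hasn't moved. The small rack is now unobstructed in both views, so I'll measure it again from the same pair.

```bash
python3 - <<'E'
import cv2,numpy as np
a=cv2.imread('pics/s2.png')[165:255,205:265];b=cv2.imread('pics/d2.png')[140:205,270:310]
r=lambda i,k:cv2.resize(i,None,fx=k,fy=k,interpolation=cv2.INTER_CUBIC)
A=r(a,6);B=r(b,8);B=np.vstack([B,np.zeros((540-B.shape[0],B.shape[1],3),np.uint8)]);cv2.imwrite('pics/c3.png',np.hstack([A,B]))
E
```

```text
(no output)
```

View pics/c3.png

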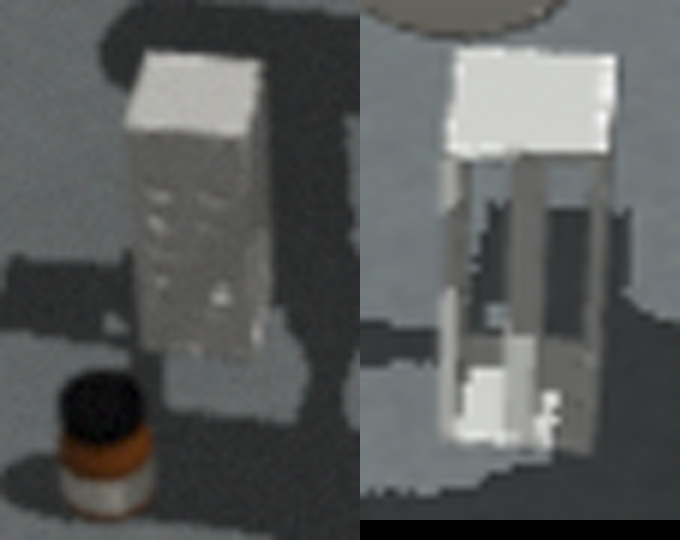

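The scene crop's front face has the hole rows facing the jar, with top corners (145,52), (262,62), (250,135) and (130,128). The side crop's top corners are (95,48), (255,55), (250,155) and (88,155).

```bash
python3 - <<'E'
from h import *
L=lambda f:dict(np.load('pics/%s.npz'%f)); a,b=L('s2'),L('d2')
P=np.array([onz(a,205+x/6,165+y/6,.16) for x,y in[(145,52),(262,62),(250,135),(130,128)]])[:,:2]
# side: far-left..., order as scene: (far from side cam & robot side) etc.
Q=np.array([onz(b,270+x/8,140+y/8,.16) for x,y in[(255,55),(250,155),(88,155),(95,48)]])[:,:2]
B=np.array([onz(a,205+x/6,165+y/6,0) for x,y in[(145,348),(258,358)]])[:,:2]
for M in(P,Q):
    print(M.round(4).tolist(),M.mean(0).round(4)); n=(M[2]+M[3]-M[0]-M[1]);t=(M[1]+M[2]-M[0]-M[3])
    print(np.degrees(np.arctan2(n[1],n[0])),np.degrees(np.arctan2(t[1],t[0]))-90,np.linalg.norm(n)/2,np.linalg.norm(t)/2)
print(B.round(4).tolist())
s=np.array([194,94])/6;o1,d1=ray(a,205+s[0],165+s[1]);o2,d2=ray(b,270+172/8,140+103/8)
t=np.linalg.lstsq(np.c_[d1,-d2],o2-o1,rcond=None)[0];print(o1+t[0]*d1,o2+t[1]*d2)
E
```

```text
[[0.5636, -0.1956], [0.5511, -0.1331], [0.6123, -0.1157], [0.6274, -0.1763]] [ 0.5886 -0.1552]
16.354106807066046 12.600100143089321 0.06513581457689512 0.06309471913029073
[[0.5626, -0.1926], [0.5477, -0.1321], [0.6075, -0.1125], [0.6246, -0.177]] [ 0.5856 -0.1536]
16.091198000909024 14.395842611327225 0.06341731168832819 0.06449146975993483
[[0.6226, -0.1807], [0.6094, -0.1181]]
[ 0.58632335 -0.15784027  0.15742932] [ 0.58659742 -0.15717316  0.15672525]
```

Small rack: middle (0.587, -0.155), 0.157 m high by triangulation, normal 15°. Crossing over to its holed side.

Call:
carry_out --moves '[[[0,0,0,0.2,0],[0,0,-0.4,0.1,-0.3],[0,0,-0.8,0,-0.3],[0,0,-0.8,0,-0.3],[0,0,-0.8,0,-0.3]]]'

```text
t: 4.3
tool_pos: [0.6576, 0.0787, 0.2106]
tool_rot: [179.9, 0.4, -69.6]
ft_force: [0.2, 0.3, -0.7]
finger_gap: 0.005
```

Call:
carry_out --moves '[[[0,0,-0.8,0,-0.3],[0,0,-0.8,0,-0.3],[0,0,-0.8,0,-0.3],[0,0,-0.8,0,0],[0,0,-0.8,0,0]]]'

```text
t: 4.8
tool_pos: [0.6559, -0.0943, 0.2149]
tool_rot: [-179.9, 0.2, -75.9]
ft_force: [0.2, -1.1, 0.3]
finger_gap: 0.002
```

Call:
carry_out --moves '[[[0,0.1,-0.5,0,0.1],[0,0.05,-0.4,0,0],[0,0,0,-0.5,0],[0,0,0,-0.6,0],[0,0,0,-0.6,0]]]'

```text
t: 5.3
tool_pos: [0.6622, -0.1441, 0.1528]
tool_rot: [-179.3, -0.3, -76.2]
ft_force: [-0.1, 0.1, 0.0]
finger_gap: 0.007
```

Call:
carry_out --moves '[[[0,0,0,0,0],[0,0,0,0,0]]]'

```text
t: 5.5
tool_pos: [0.6603, -0.1447, 0.1506]
tool_rot: [-179.6, -0.2, -76.3]
ft_force: [0.2, -0.2, 0.1]
finger_gap: 0.004
```

Call:
carry_out --moves '[[[0,0,0.25,-0.2,0.2],[0,-0.2,-0.05,0,0],[0,-0.2,-0.05,0,0],[0,-0.16,-0.04,0,0],[0,-0.14,-0.04,0,0]]]'

```text
t: 6.0
tool_pos: [0.632, -0.1413, 0.1465]
tool_rot: [-179.3, -0.4, -74.9]
ft_force: [-0.6, -0.1, 0.1]
finger_gap: 0.005
```

Call:
carry_out --moves '[[[0,-0.14,-0.04,0,0],[0,-0.15,-0.04,0.03,0],[0,-0.15,-0.04,0.05,0],[0,-0.15,-0.04,0.05,0],[0,-0.15,-0.04,0.05,0]]]'

```text
t: 6.5
tool_pos: [0.5998, -0.1504, 0.1552]
tool_rot: [-179.2, -0.4, -75.0]
ft_force: [0.3, 0.6, -0.2]
finger_gap: 0.006
```

Call:
carry_out --moves '[[[0,-0.16,-0.04,0,0],[0,-0.16,-0.04,0,0],[0,-0.16,-0.04,0,0],[0,-0.16,-0.04,0,0],[0,-0.16,-0.04,0,0]]]'

```text
t: 7.0
tool_pos: [0.5648, -0.1593, 0.1555]
tool_rot: [-179.2, -0.4, -75.0]
ft_force: [0.3, -0.1, 0.7]
finger_gap: 0.005
```

Call:
carry_out --moves '[[[0,-0.1,-0.03,0,0],[0,-0.1,-0.03,0,0],[0,0,0,0,0],[0,0,0,0,0],[0,0,0,0,0]]]'

```text
t: 7.5
tool_pos: [0.5554, -0.1622, 0.1556]
tool_rot: [-179.2, -0.4, -75.0]
ft_force: [-0.4, 0.6, 0.1]
finger_gap: 0.004
```

Call:
carry_out --moves '[[[0,0.1,0,0.5,0],[0,0,0,0.8,0],[0,0,0,0.8,0],[0,0,0,0,0],[0,0,0,0,0]]]'

```text
t: 8.0
tool_pos: [0.5595, -0.1613, 0.2408]
tool_rot: [-179.3, -0.3, -75.0]
ft_force: [-0.3, 0.2, -0.7]
finger_gap: 0.005
```

```bash
python3 - <<'E'
from h import *
o=observe();print(o['t'],o['tool_pos'],o['ft_force'])
a=grab('scene','s4')['pixels'];b=grab('side','d4')['pixels']
r=lambda i,k:cv2.resize(i,None,fx=k,fy=k)[:,:,::-1]
cv2.imwrite('pics/c4.png',np.hstack([r(a[100:340,130:480],1.15),r(b[80:400,190:460],.8625*1.15/1.15)][:1]))
cv2.imwrite('pics/c5.png',np.hstack([a[100:400,130:480],b[100:400,180:440]])[:,:,::-1])
E
```

```text
8.0 [ 0.55948512 -0.1613008   0.24082643] [-0.34472886  0.23409211 -0.73918724]
```

View pics/c5.png

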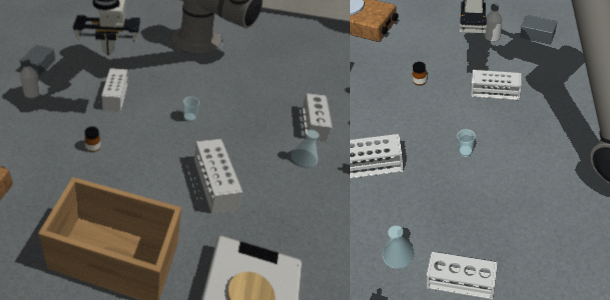

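Both racks appear flat with holes up, and the gripper is clear above. One zoomed look to check heights before handing in.

```bash
python3 - <<'E'
import cv2,numpy as np
a=cv2.imread('pics/s4.png');b=cv2.imread('pics/d4.png')
r=lambda i:cv2.resize(i,(400,300),interpolation=cv2.INTER_CUBIC)
cv2.imwrite('pics/c6.png',np.vstack([np.hstack([r(a[230:320,310:430]),r(b[220:295,150:250])]),np.hstack([r(a[160:220,220:300]),r(b[160:205,295:355])])]))
E
```

```text
(no output)
```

View pics/c6.png

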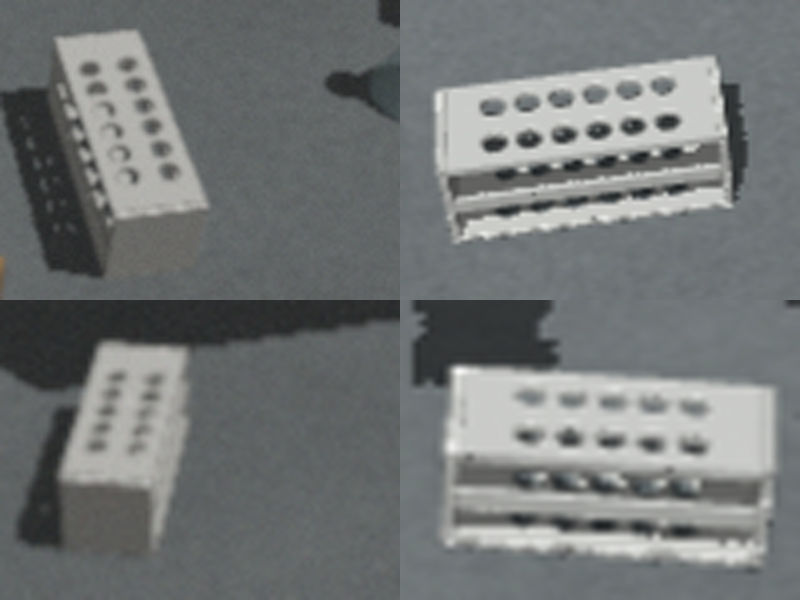

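```bash
python3 - <<'E'
from h import *
L=lambda f:dict(np.load('pics/%s.npz'%f)); a,b=L('s4'),L('d4')
def tri(s,d):
    o1,d1=ray(a,*s);o2,d2=ray(b,*d);t=np.linalg.lstsq(np.c_[d1,-d2],o2-o1,rcond=None)[0];return (o1+t[0]*d1+o2+t[1]*d2)/2
for n,S,D,so,do,sk,dk,st in[('large',[(55,38),(138,30),(208,205),(115,217)],[(715,57),(728,143),(438,172),(435,92)],(310,230),(150,220),.3,.25,(.619,.173)),
 ('small',[(100,342),(188,345),(152,487),(62,480)],[(775,385),(772,473),(450,455),(452,367)],(220,160),(295,160),.2,.15,(.587,-.1545))]:
    oy=300 if n=='small' else 0
    P=np.array([tri((so[0]+x*sk,so[1]+(y-oy)*sk),(do[0]+(u-400)*dk,do[1]+(v-oy)*dk)) for (x,y),(u,v) in zip(S,D)])
    print(n,P.round(3).tolist(),'shift',np.linalg.norm(P.mean(0)[:2]-st))
# bystander change s0->s4
x=cv2.absdiff(cv2.imread('pics/s0.png'),cv2.imread('pics/s4.png')).max(2)
for k,(u,v,w,h) in dict(jar=(212,226,22,25),flask=(420,230,30,36),spare=(432,193,30,48),wash=(150,163,22,35),tip=(150,146,36,26)).items(): print(k,np.mean(x[v:v+h,u:u+w]>40).round(3))
c=L('s4');d=L('d4');print('beaker base',onz(b,295.6,251,0))
E
```

```text
large [[0.679, 0.161, 0.078], [0.642, 0.23, 0.075], [0.821, 0.319, 0.079], [0.856, 0.253, 0.078]] shift 0.14703747867811237
small [[0.4, -0.23, 0.063], [0.387, -0.165, 0.066], [0.54, -0.135, 0.06], [0.556, -0.194, 0.063]] shift 0.11922894316123926
jar 0.018
flask 0.0
spare 0.0
wash 0.319
tip 0.096
beaker base [0.49387274 0.09887117 0.        ]
```

Both tops are level, at about 78 and 63 mm (80 and 64 expected). The wash bottle and tip box patches changed, probably from the arm's shadow since the arm never went near them. Handing in.

```bash
python3 -c "
from rig import env
print(env.finish_job())"
```

```text
the job is handed in; nothing more can be done
None
```

I pushed both racks over with the shut fingertips on their upper bands. Both came down flat on their bases with holes up, and I handed the job in about 8 s into the 48 s limit; no verdict is reported.

| Check | Large rack | Small rack |
|---|---|---|
| Top-face corner heights, from two views | 75–79 mm (80 expected) | 60–66 mm (64 expected) |
| Distance moved from start (limit 300 mm) | about 147 mm | about 119 mm |

- **Levelness:** the corner heights scatter by 4–6 mm, which is about what corners read by eye give. They show both racks lying flat but cannot confirm the 0.06 rad limit by themselves.
- **Forces:** the force readings at the end of each move stayed near 1 N. The arm was clear above everything at the end.
- **Bystanders:** the beaker, jar, flask and spare rack had not moved.
- **Wash bottle and tip box:** the before/after comparison flagged changes here (32% and 10% of pixels). I put this down to the arm's shadow, because the arm never came near either and both still appeared in place. I did not measure their positions again.

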